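# Tip the blue glass strip up off its rest and lay it on the cork stand

## Robot

A 6-joint arm with a two-finger parallel gripper is mounted at the origin on the work surface. World frame = base frame: x ahead of the robot, y to its left, z up, the work surface at z = 0. Lengths are in mm, angles in rad, forces in N, time in s.
With the tool pointing down it reaches from about 350 to 725 mm from the base axis. Payload 6 kg.
Tool frame: the origin (TCP) lies at the very end of the fingers, on their centre line; the grasp point (between the pads) lies bot.grasp_offset behind it (bot.grasp_offset is the distance from the TCP to the grasp point, in mm); z points along the fingers, y is the line along which they close (so a half turn about z gives the same grasp; the last joint's range is limited). The gripper opens to 85 mm and grips with 20 to 120 N. Pads are 22 mm wide; open, the fingers measure 114 mm over their backs; the gripper's body (76 mm by 85 mm) begins 54 mm behind the grasp point. The pads swing forward as they close: fully open they stand 13 mm farther back than shut.
Start: joints at [-0.985, 0.04, 0.085, 0, -1.615, -0.334], TCP at [149.499, -581.054, 231.261] pointing down, gripper open.
Joint ranges: [-2.56, 2.56], [-1.29, 2.01], [-1.08, 1.49], [-3.29, 1.98], [-2.81, -0.18], [-2.99, 2.99]. Speed limits (rad/s): [2.57, 2.57, 3.01, 3.14, 3.14, 3.14].

## Interface

Orientations are given as a unit quaternion [x, y, z, w].
In Python, from plant import bot gives the robot as it stands.
- The arm moves only by the tool servo_tool, never from a script. Its argument "rows" is a list that holds one entry, the list of rows, each a list of 5 numbers: the shift along the tool's x, y, z in m, then the turn about the tool's z in rad, then the finger opening in m, from 0 to 0.0854. In form: [[[x, y, z, turn, grip], ...]]. A call has 1 to 20 rows; each row is the pose to reach, as a shift and turn from the pose commanded when the call began, along the tool's axes at that moment; what a row does not reach only later rows make up. A row lasts 1/12 s, in which the tool goes at most 41.7 mm and 7.16 degrees, less where a joint would pass 70% of its speed; a pose out of reach is approached as far as the arm can. A call with a gripper value outside its range is refused whole. The fingers move at their own pace and stop on an object; the grip force is fixed at half the most. Time passes only in rows, so rows that repeat a pose let the fingers close. It gives the time, the measured TCP pose, the force, the opening and the grip force at its end, in the units of the state.
- bot.observe(): the state, without advancing time (a new reading comes with each control period).
- bot.snapshot(name): name is "side" or "top"; returns the picture (480x640x3 uint8, red, green, blue); there is no depth.
- bot.calibration(name): a dict with "K" (3x3 intrinsics, pixels), "k1" (the pictures are not rectified: a ray, as slopes to the right and down, at radius r is drawn at 1 + k1 r^2 times it, then the intrinsics apply), "view" (4x4, takes a point from world to camera coordinates). Camera axes: x right, y up, looking along -z (the intrinsics and any distortion apply to the point x, -y, -z); pixel columns grow to the right and rows downward; lengths in mm; the calibration is good to about 2 mm. A picture is of the moment at which its call begins. calibration takes no time and is no camera call.
- bot.hand_in(): hands the job in; it is judged then, once.
The state is a dict: "t": time; "joint_positions": joint angles; "joint_velocities": joint speeds; "joint_torque": joint torques, N m; "eef_pos": TCP position; "orientation": TCP orientation; "force": force on the tool from outside, world axes, zero at the start; "ft_torque": the same for the moment, N m; "gripper_width": finger opening in mm; "grasp_force": force on a finger pad.
Only numpy, scipy, OpenCV 4.12 (cv2) and the standard library are available. Lean on these libraries where they do the work, as an engineer would, in place of code of your own. Each camera call takes 0.05 s, during which the arm holds its last target. There are 200 camera calls.

## Task

Two thin glass strips lie flat in tip-up rests on the engraver's bench. Press down the end of the blue strip over the open well so that its other end tips up fully and stays up, then take the strip by the raised part and lay it flat, centred and lengthwise on the cork stand without dropping it. Leave the amber strip as it lies.

Things in the scene. Friction and masses are not known exactly. Their poses are not given: they have to be found in the camera images.
- blue_strip: Cobalt-blue glass strip 150 x 50 x 3 mm, 60 g, loose. Origin: centre of its underside; x along it, y across, z up. It lies flat on a fixed wooden rest 180 x 110 mm whose top (30 mm above the bench) is level with its underside. Pressed at x = -65 mm (robot's end, over a well 62 mm wide, 26 mm deep), it pivots at x = -15 mm; its +x end rises 29 mm and can be gripped across the width near x = +45 mm.
- rocker_blue (a joint): Tilt in rad of the brass rocker, 30 mm wide, that carries the blue strip in its rest: 0 = strip flat, 0.33 = fully tipped (end stop), the strip's +x end up. Stiff friction hinge, no spring: it yields to 3 to 6 N pressed near the strip's -x end and stays where it is left. A toe lip at the -x end keeps the strip from sliding off.
- stand: Fixed stand: cork block 130 x 34 mm, top 36 mm above the bench, on a dark steel base 150 x 100 x 8 mm. Origin: centre of the base's underside; x along the cork, y across, z up. The cork is narrower than the strip, so fingers can straddle it; the laid strip's underside rests at z = 36 mm.
- amber_strip: Amber-orange glass strip of the same size, lying flat in another, identical tip-up rest (also fixed); to be left alone. Origin at the centre of its underside, x along its length.
Not all that is in view belongs to the job. Of the things shaped like the blue_strip, the blue one is meant.

How it is judged:
By the outcome, as a careful person would: the job done as asked, in the order asked, and still so for the second after the job is handed in, with the robot touching nothing.
It also fails if it takes over 48 s, if anything falls off the work surface, if the arm or the gripper's body presses on something with over 40 N, if the wrist force passes 120 N, or if a joint passes its speed limit or range.

## Working session

There is one attempt and no reset: what is moved stays moved. The work goes in short steps, Python scripts to look and compute and a tool call to move; the robot and the scene stay as the last step left them, time stands still between calls to the robot, and variables do not carry over. Pictures are saved under pics/ and viewed, at most 10 in all, crops included, and the job is handed in when it is done.

Besides the shell and the picture viewer there is one more tool, called after "Call:" in YAML: its name, and indented under it one key for each argument. servo_tool: Moves the arm, as the interface text tells. Its arguments: {"type":"object","properties":{"rows":{"type":"array","items":{"type":"array","items":{"type":"array","items":{"type":"number"}}}}},"required":["rows"]}

```bash
mkdir -p pics
cat > h.py <<'E'
import numpy as np, cv2
from plant import bot
from scipy.spatial.transform import Rotation as R
def ray(name,u,v):
    c=bot.calibration(name);K=np.array(c["K"]);V=np.array(c["view"])
    d=np.array([(u-K[0,2])/K[0,0],(v-K[1,2])/K[1,1]]);s=d.copy()
    for _ in range(30): s=d/(1+c["k1"]*(s@s))
    Rm=V[:3,:3]; o=-Rm.T@V[:3,3]
    return o,Rm.T@np.array([s[0],-s[1],-1])
def at(name,u,v,z):
    o,d=ray(name,u,v); return o+d*(z-o[2])/d[2]
def proj(name,p):
    c=bot.calibration(name);K=np.array(c["K"]);V=np.array(c["view"])
    q=V[:3,:3]@np.array(p,float)+V[:3,3]; s=np.array([q[0],-q[1]])/-q[2]; s=s*(1+c["k1"]*(s@s))
    return K[0,0]*s[0]+K[0,2],K[1,1]*s[1]+K[1,2]
def snap(name,f,crop=None,k=1):
    im=bot.snapshot(name)[:,:,::-1]
    if crop: x0,y0,x1,y1=crop; im=im[y0:y1,x0:x1]
    cv2.imwrite("pics/"+f,cv2.resize(np.ascontiguousarray(im),None,fx=k,fy=k,interpolation=cv2.INTER_CUBIC))
E
python3 - <<'E'
from h import *
snap("top","t1.png",k=1.25);snap("side","s1.png",k=1.25)
o=bot.observe();print(o["eef_pos"],o["orientation"],bot.grasp_offset,o["t"])
print(ray("top",320,240),ray("side",320,240))
print(R.from_quat(o["orientation"]).as_matrix().round(3))
E
```

```text
[ 149.46872694 -580.7852027   230.36090008] [-1.25561009e-01  9.92085575e-01  7.86239927e-04 -1.65083270e-04] 18.700000000000003 0.1
(array([ 377.26949002,   15.09128959, 1161.19454703]), array([ 7.56458831e-02, -8.28256505e-04, -9.97197044e-01])) (array([-179.78502444,  975.71170314,  738.39319293]), array([ 0.46740674, -0.70599221, -0.53241955]))
[[-0.968 -0.249 -0.001]
 [-0.249  0.968  0.002]
 [ 0.     0.002 -1.   ]]
```

View pics/t1.png

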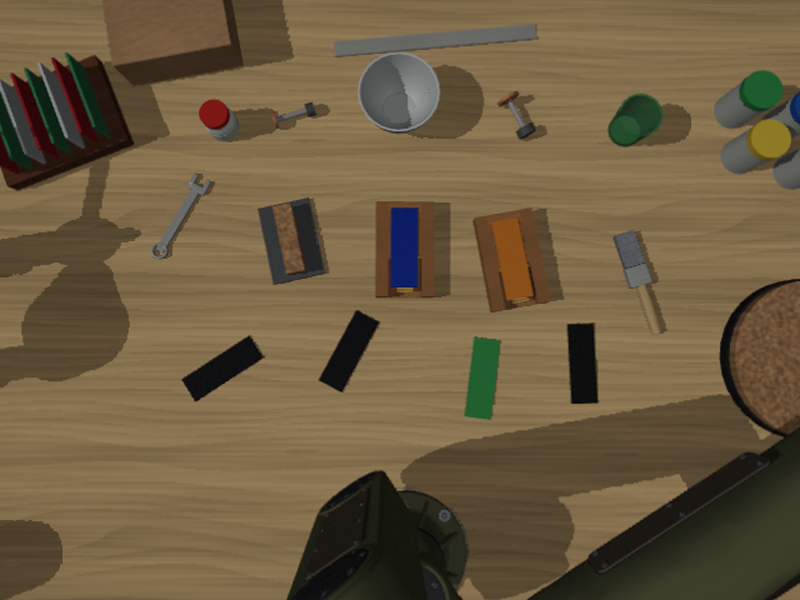

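View pics/s1.png

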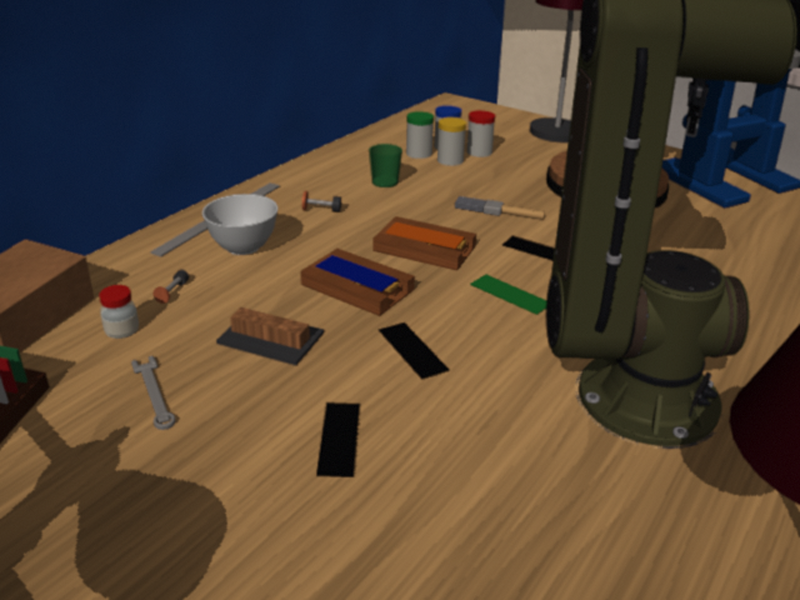

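The top view shows the blue strip at about (404,248), amber at (513,258) and the cork stand at (292,240), in 1.25x pixels. World x points up in the picture. Next I'll measure the blue strip and the cork.

Run:
```python
from h import *
snap("top","t2.png",(190,140,460,260),2.9)
im=bot.snapshot("top").astype(int)
m=((im[:,:,2]>70)&(im[:,:,0]<50)&(im[:,:,1]<60)).astype(np.uint8); m[:150]=0;m[250:]=0;m[:,:290]=0;m[:,370:]=0
r=cv2.minAreaRect(cv2.findNonZero(m));b=cv2.boxPoints(r);print(r)
for p in b: print(p,at("top",*p,33).round(1))
```

```text
((322.5, 197.5), (63.0, 21.0), 90.0)
[312. 166.] [637.3  34.6  33. ]
[333. 166.] [637.8 -14.8  33. ]
[333. 229.] [488.8 -15.9  33. ]
[312. 229.] [488.3  33.   33. ]
```

View pics/t2.png

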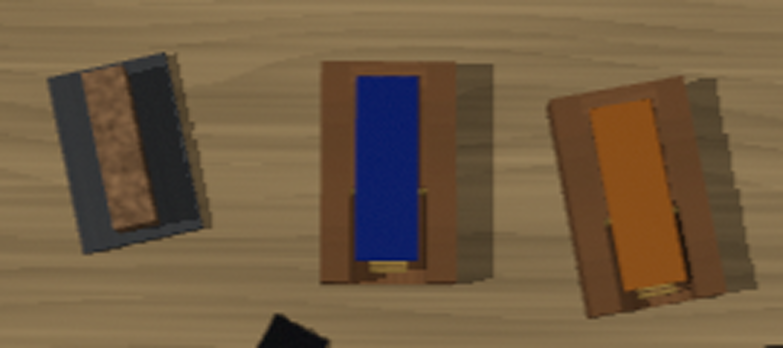

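The crop shows cork top corners at about (82,72), (126,66), (157,222), (113,231), and base corners at (48,78), (166,53), (211,228), (84,254).

Run:
```python
from h import *
def do(P,z):
    w=np.array([at("top",190+u/2.9-.3,140+v/2.9-.3,z)[:2] for u,v in P]);a=w[0]+w[1]-w[2]-w[3]
    print(w.round(0).tolist(),w.mean(0).round(1),np.arctan2(a[1],a[0]).round(3),np.linalg.norm(a)/2,np.linalg.norm(w[0]-w[1]))
do([(82,72),(126,66),(157,222),(113,231)],36)
do([(48,78),(166,53),(211,228),(84,254)],8)
do([(357,77),(419,76),(418,261),(356,261)],33)
do([(320,62),(456,62),(457,283),(320,283)],30)
o=bot.observe();M=R.from_quat(o["orientation"]).as_matrix()
# press point: strip x=-65
print(o["eef_pos"], np.arctan2(M[1,1],M[0,1]), M.T@(np.array([498,8.5,80])-o["eef_pos"]))
```

```text
[[638.0, 255.0], [643.0, 220.0], [516.0, 192.0], [509.0, 227.0]] [576.6 223.3] 0.216 131.08226988806666 35.83133491019742
[[639.0, 289.0], [661.0, 192.0], [515.0, 152.0], [493.0, 255.0]] [577.1 222. ] 0.248 150.67182563182573 99.70996682445087
[[637.0, 33.0], [638.0, -18.0], [487.0, -18.0], [487.0, 32.0]] [562.2   7.3] 0.003 150.3997390858651 50.31422287365993
[[650.0, 63.0], [651.0, -48.0], [470.0, -49.0], [469.0, 61.0]] [559.8   6.6] 0.011 180.543397231309 110.73856944171975
[ 149.49456609 -580.86552537  230.64103353] 1.8226448129416493 [-484.40068304  483.75482843  151.12155763]
```

Call:
servo_tool:
  rows:
    - [[-0.485,0.483,0.05,0.245,0],[-0.485,0.483,0.05,0.245,0],[-0.485,0.483,0.05,0.245,0],[-0.485,0.483,0.05,0.245,0],[-0.485,0.483,0.05,0.245,0],[-0.485,0.483,0.05,0.245,0],[-0.485,0.483,0.05,0.245,0],[-0.485,0.483,0.05,0.245,0],[-0.485,0.483,0.05,0.245,0],[-0.485,0.483,0.05,0.245,0],[-0.485,0.483,0.05,0.245,0],[-0.485,0.483,0.05,0.245,0],[-0.485,0.483,0.16,0.245,0],[-0.485,0.483,0.16,0.245,0],[-0.485,0.483,0.16,0.245,0],[-0.485,0.483,0.16,0.245,0],[-0.485,0.483,0.16,0.245,0],[-0.485,0.483,0.16,0.245,0],[-0.485,0.483,0.16,0.245,0],[-0.485,0.483,0.16,0.245,0]]

```text
t: 1.87
eef_pos: [498.4, 8.0, 70.3]
orientation: [-0.004, 1.0, -0.001, -0.001]
force: [-0.4, 0.2, 0.0]
gripper_width: -0.1
grasp_force: 0.0
```

Call:
servo_tool:
  rows:
    - [[0,0,0.01,0,0],[0,0,0.02,0,0],[0,0,0.028,0,0],[0,0,0.03,0,0],[0,0,0.03,0,0]]

```text
t: 2.28
eef_pos: [498.2, 6.9, 40.4]
orientation: [-0.003, 1.0, -0.0, -0.001]
force: [0.7, -0.8, -0.6]
gripper_width: -0.1
grasp_force: 0.0
```

Run:
```python
from h import *
a=bot.snapshot("side")[180:270,220:370,::-1];b=bot.snapshot("top")[150:250,260:410,::-1]
f=lambda i:cv2.resize(np.ascontiguousarray(i),None,fx=4,fy=3 if 0 else 2.9,interpolation=cv2.INTER_CUBIC)
cv2.imwrite("pics/c1.png",np.vstack([f(a),f(b)]))
```

```text
(no output)
```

View pics/c1.png

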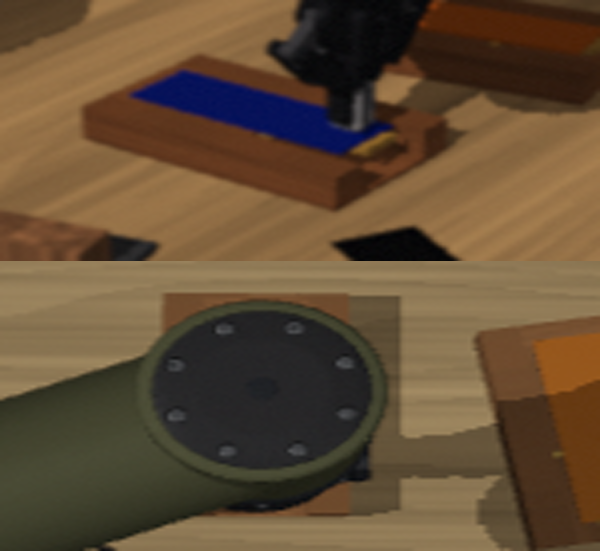

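The side crop shows the shut fingertips over the blue strip's near end, just inside the brass lip. I'll press from here.

Call:
servo_tool:
  rows:
    - [[0,0,0.004,0,0],[0,0,0.007,0,0],[0,0,0.009,0,0],[0,0,0.011,0,0],[0,0,0.013,0,0],[0,0,0.015,0,0],[0,0,0.016,0,0],[0,0,0.017,0,0],[0,0,0.017,0,0]]

```text
t: 3.13
eef_pos: [499.2, 7.6, 24.4]
orientation: [-0.003, 1.0, 0.0, 0.0]
force: [-0.2, 0.3, 2.1]
gripper_width: -0.1
grasp_force: 1.4
```

Call:
servo_tool:
  rows:
    - [[0,0,0.0015,0,0],[0,0,0.003,0,0],[0,0,0.004,0,0],[0,0,0.005,0,0],[0,0,0.005,0,0]]

```text
t: 3.55
eef_pos: [499.7, 7.6, 20.2]
orientation: [-0.004, 1.0, 0.0, 0.001]
force: [-0.2, 0.4, 7.0]
gripper_width: -0.6
grasp_force: 3.1
```

Call:
servo_tool:
  rows:
    - [[0,0,0.001,0,0],[0,0,0.002,0,0],[0,0,0.002,0,0]]

```text
t: 3.8
eef_pos: [499.9, 7.6, 19.8]
orientation: [-0.004, 1.0, -0.0, 0.001]
force: [-4.1, 0.6, 15.8]
gripper_width: 0.1
grasp_force: 8.3
```

The force jumped at the predicted height, which should be the end stop. I'll lift away, open and look.

Call:
servo_tool:
  rows:
    - [[0,0,-0.02,0,0],[0,0,-0.06,0,0],[0,0,-0.1,0,0],[0,0,-0.12,0,0.085],[0,0,-0.12,0,0.085],[0,0,-0.12,0,0.085]]

```text
t: 4.3
eef_pos: [498.9, 7.9, 137.6]
orientation: [-0.003, 1.0, 0.001, 0.0]
force: [-0.8, 0.7, -0.9]
gripper_width: 35.7
grasp_force: 0.0
```

Run:
```python
from h import *
snap("side","s2.png",(220,170,370,280),5)
print(bot.observe()["eef_pos"])
th=.33
for x in(75,-75):
  for y in(25,-25):
    for z in (3,):
      p=[562-15+(x+15)*np.cos(th)-z*np.sin(th),8+y,30+(x+15)*np.sin(th)+z*np.cos(th)]
      u,v=proj("side",p);print(x,y,np.round(p,0),round((u-220+.5)*5),round((v-170+.5)*5))
```

```text
[498.16807641   7.75664998 136.01351522]
75 25 [631.  33.  62.] 168 159
75 -25 [631. -17.  62.] 236 118
-75 25 [489.  33.  13.] 418 347
-75 -25 [489. -17.  13.] 482 300
```

View pics/s2.png

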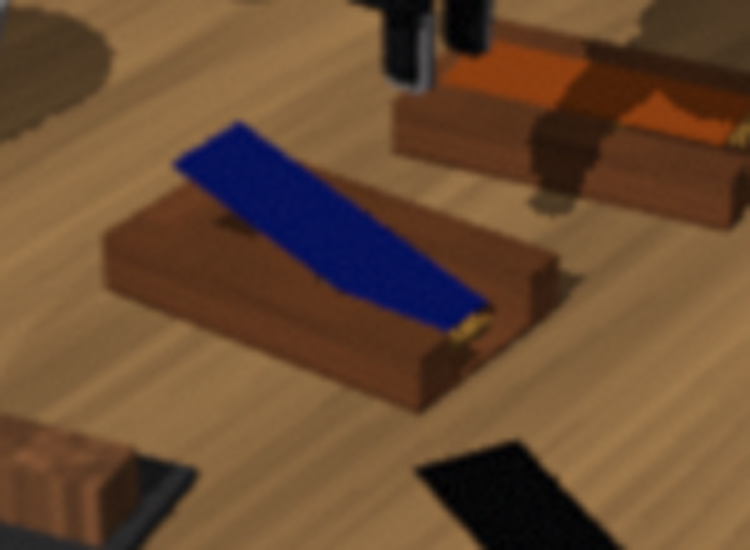

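The strip is fully tipped: its raised end shows at (175,160)/(238,120) against a predicted (168,159)/(236,118). Next is the grasp near x=+47.

Call:
servo_tool:
  rows:
    - [[-0.035,0,0,0,0.085],[-0.07,0,0,0,0.085],[-0.107,0,0.02,0,0.085],[-0.107,0,0.04,0,0.085],[-0.107,0,0.055,0,0.085],[-0.107,0,0.06,0,0.085],[-0.107,0,0.06,0,0.085]]

```text
t: 4.93
eef_pos: [603.9, 7.9, 73.5]
orientation: [-0.003, 1.0, -0.001, -0.003]
force: [-1.1, -0.3, -0.1]
gripper_width: 85.0
grasp_force: 0.0
```

Call:
servo_tool:
  rows:
    - [[0,0,0.015,0,0.085],[0,0,0.028,0,0.085],[0,0,0.039,0,0.085],[0,0,0.039,0,0.085],[0,0,0.039,0,0.065],[0,0,0.039,0,0.06],[0,0,0.039,0,0.056]]

```text
t: 5.52
eef_pos: [606.4, 8.4, 39.4]
orientation: [-0.003, 1.0, 0.0, 0.001]
force: [1.2, -0.3, -0.3]
gripper_width: 56.3
grasp_force: 0.0
```

Run:
```python
from h import *
snap("side","s3.png",(220,160,370,270),5)
o=bot.observe();print(o["eef_pos"],o["gripper_width"],o["force"])
```

```text
[606.37858393   8.40274403  39.35172275] 55.79814979101879 [1.27463252 0.41102293 0.56990542]
```

View pics/s3.png

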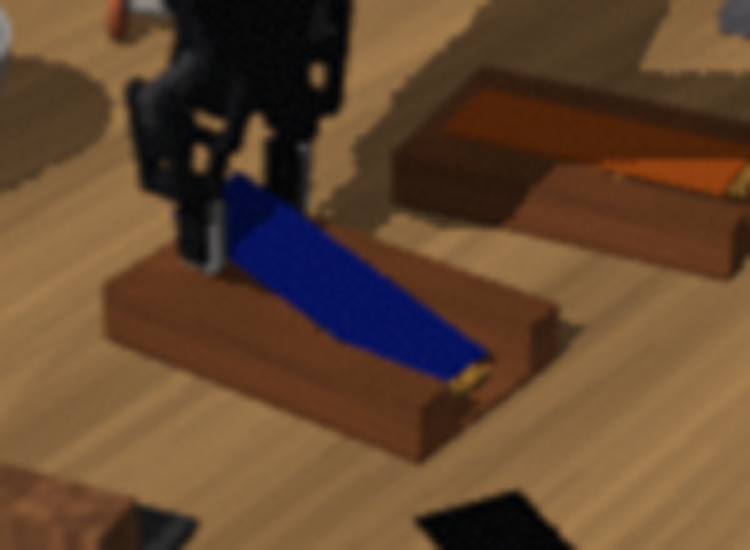

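The strip sits between the pads at about (235,225). I'll go a touch lower and close.

Call:
servo_tool:
  rows:
    - [[0,0,0.003,0,0.055],[0,0,0.003,0,0.053],[0,0,0.003,0,0.051],[0,0,0.003,0,0.045],[0,0,0.003,0,0.04],[0,0,0.003,0,0.04],[0,0,0.003,0,0.04]]

```text
t: 6.15
eef_pos: [605.9, 8.3, 35.4]
orientation: [-0.003, 1.0, 0.0, -0.0]
force: [-0.1, -0.3, 1.1]
gripper_width: 48.3
grasp_force: 61.4
```

Call:
servo_tool:
  rows:
    - [[0,0,-0.004,0,0.04],[0,0,-0.01,0,0.04],[0,0,-0.02,0,0.04],[0,0,-0.035,0,0.04],[0,0,-0.05,0,0.04],[0,0,-0.065,0,0.04],[0,0,-0.075,0,0.04],[0,0,-0.08,0,0.04],[0,0,-0.08,0,0.04]]

```text
t: 6.9
eef_pos: [606.6, 8.4, 117.1]
orientation: [-0.003, 1.0, 0.0, 0.001]
force: [-1.2, -0.0, 0.2]
gripper_width: 47.7
grasp_force: 61.7
```

Run:
```python
from h import *
snap("side","s4.png",(200,120,370,260),4.4)
o=bot.observe();M=R.from_quat(o["orientation"]).as_matrix();p=o["eef_pos"];print(p,o["gripper_width"],o["force"],o["grasp_force"],np.arctan2(M[1,1],M[0,1]))
s=46
t=np.array([577+s*np.cos(.225),222.5+s*np.sin(.225),p[2]])
print(t,M.T@(t-p))
```

```text
[606.01612339   8.44039979 115.67053257] 47.63187994395394 [-0.0578864   1.18520571 -1.34355849] 61.751593351364136 1.577596056779808
[621.84052893 232.76289266 115.67053257] [-1.73492588e+01  2.24209665e+02  1.47579600e-01]
```

View pics/s4.png

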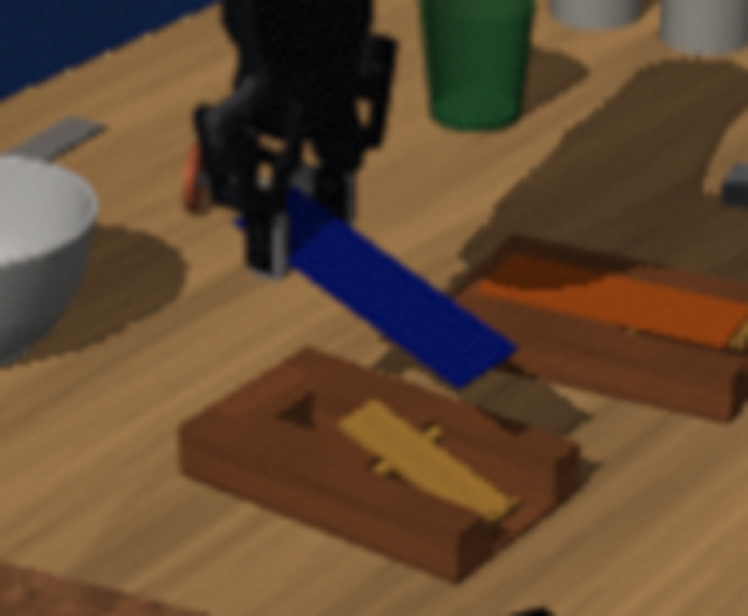

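The strip is held with its tilt kept, and the low-end corners are at (462,388) and (515,350). I'll check the grip offset from these, then carry it.

Run:
```python
from h import *
for u,v in((462,388),(515,350)): print(at("side",200+u/4.4-.4,120+v/4.4-.4,92).round(1))
```

```text
[487.9  30.9  92. ]
[489.4 -16.8  92. ]
```

Call:
servo_tool:
  rows:
    - [[-0.003,0.035,0,-0.04,0.04],[-0.006,0.07,0,-0.08,0.04],[-0.009,0.105,0,-0.12,0.04],[-0.012,0.14,0,-0.16,0.04],[-0.015,0.175,0,-0.2,0.04],[-0.017,0.205,0,-0.218,0.04],[-0.017,0.22,0,-0.218,0.04],[-0.017,0.224,0,-0.218,0.04],[-0.017,0.224,0,-0.218,0.04],[-0.017,0.224,0,-0.218,0.04]]

```text
t: 7.78
eef_pos: [621.1, 231.6, 114.6]
orientation: [-0.112, 0.994, -0.0, -0.001]
force: [0.3, -0.7, -1.0]
gripper_width: 47.7
grasp_force: 61.8
```

Call:
servo_tool:
  rows:
    - [[-0.002,0.001,0.02,0,0.04],[-0.002,0.001,0.035,0,0.04],[-0.002,0.001,0.045,0,0.04],[-0.002,0.001,0.05,0,0.04],[-0.002,0.001,0.05,0,0.04]]

```text
t: 8.2
eef_pos: [622.6, 232.5, 64.0]
orientation: [-0.112, 0.994, -0.0, -0.001]
force: [0.4, -0.0, -0.5]
gripper_width: 48.0
grasp_force: 61.8
```

Run:
```python
from h import *
a=bot.snapshot("side")[190:320,160:310,::-1];b=bot.snapshot("top")[140:240,170:320,::-1]
f=lambda i:cv2.resize(np.ascontiguousarray(i),None,fx=2.6,fy=2.6,interpolation=cv2.INTER_CUBIC)
cv2.imwrite("pics/c5.png",np.vstack([f(a),f(b)]));o=bot.observe();print(o["eef_pos"],o["force"],o["orientation"])
```

```text
[623.54982392 233.35381851  66.21251353] [-0.62445287 -0.07808931  0.1457828 ] [-1.11894658e-01  9.93719939e-01  4.39209031e-05  5.15640089e-04]
```

View pics/c5.png

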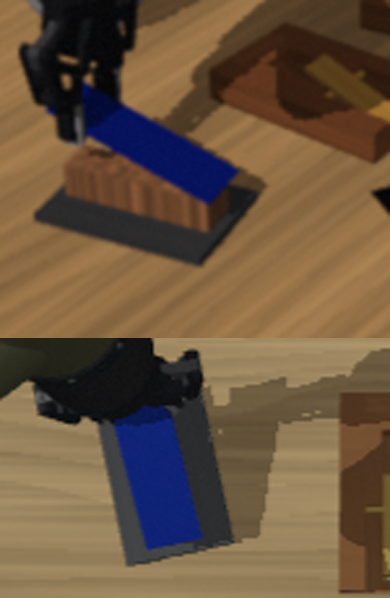

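The low end is above the cork's near edge and in line with the base. I'll lower gently and let the strip swing flat in the pads.

Call:
servo_tool:
  rows:
    - [[0,0,0.003,0,0.04],[0,0,0.006,0,0.04],[0,0,0.009,0,0.04],[0,0,0.012,0,0.04],[0,0,0.014,0,0.04],[0,0,0.014,0,0.04]]

```text
t: 8.8
eef_pos: [623.3, 233.9, 51.5]
orientation: [-0.112, 0.994, 0.0, 0.0]
force: [0.2, -0.3, 2.6]
gripper_width: 48.0
grasp_force: 61.2
```

Call:
servo_tool:
  rows:
    - [[0,0,0.002,0,0.04],[0,0,0.004,0,0.04],[0,0,0.006,0,0.04],[0,0,0.008,0,0.04],[0,0,0.01,0,0.04],[0,0,0.012,0,0.04],[0,0,0.012,0,0.04]]

```text
t: 9.38
eef_pos: [623.0, 233.7, 38.8]
orientation: [-0.112, 0.994, -0.0, -0.0]
force: [1.6, 0.1, 3.5]
gripper_width: 47.9
grasp_force: 60.9
```

Call:
servo_tool:
  rows:
    - [[0,0,0.002,0,0.04],[0,0,0.004,0,0.04],[0,0,0.006,0,0.04],[0,0,0.008,0,0.04],[0,0,0.01,0,0.04],[0,0,0.012,0,0.04],[0,0,0.012,0,0.04]]

```text
t: 9.97
eef_pos: [622.9, 233.8, 26.8]
orientation: [-0.112, 0.994, -0.0, -0.0]
force: [2.8, 0.3, 5.1]
gripper_width: 47.9
grasp_force: 61.0
```

Run:
```python
from h import *
snap("side","s6.png",(160,210,310,310),5)
o=bot.observe();print(o["eef_pos"],o["force"])
```

```text
[622.92677099 233.76478283  26.9806722 ] [2.92657345 0.62696683 3.73027918]
```

View pics/s6.png

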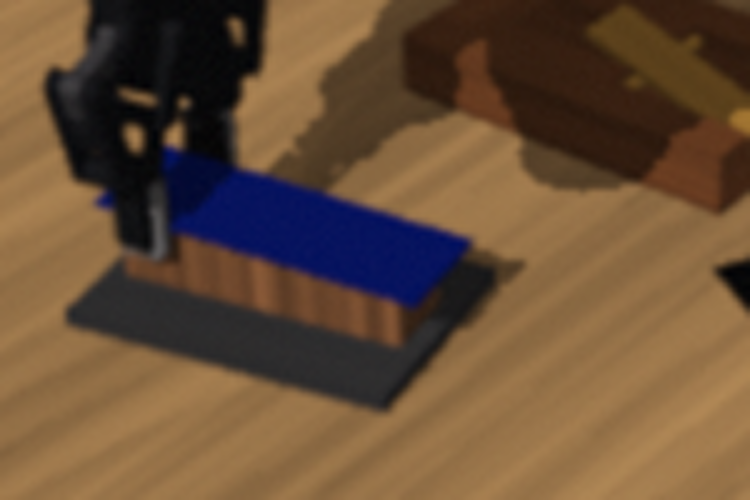

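The strip is nearly flat: the far edge is at (100,200) and the near end at (415,305). I'll go on down in small steps until the force rises.

Call:
servo_tool:
  rows:
    - [[0,0,0.001,0,0.04],[0,0,0.002,0,0.04],[0,0,0.003,0,0.04],[0,0,0.004,0,0.04],[0,0,0.004,0,0.04]]

```text
t: 10.43
eef_pos: [623.0, 233.8, 23.0]
orientation: [-0.112, 0.994, 0.0, -0.0]
force: [3.1, 0.6, 4.6]
gripper_width: 47.9
grasp_force: 61.1
```

Call:
servo_tool:
  rows:
    - [[0,0,0.001,0,0.04],[0,0,0.002,0,0.04],[0,0,0.002,0,0.04]]

```text
t: 10.68
eef_pos: [623.1, 233.8, 21.3]
orientation: [-0.112, 0.994, 0.0, 0.0]
force: [2.5, 0.9, 4.7]
gripper_width: 47.8
grasp_force: 61.1
```

Call:
servo_tool:
  rows:
    - [[0,0,0.001,0,0.04],[0,0,0.002,0,0.04],[0,0,0.002,0,0.04]]

```text
t: 10.93
eef_pos: [623.2, 233.9, 20.0]
orientation: [-0.112, 0.994, 0.0, 0.0]
force: [1.2, -0.6, 7.3]
gripper_width: 47.7
grasp_force: 61.4
```

Call:
servo_tool:
  rows:
    - [[0,0,0.001,0,0.04],[0,0,0.001,0,0.04]]

```text
t: 11.1
eef_pos: [623.2, 233.9, 20.0]
orientation: [-0.112, 0.994, -0.0, 0.0]
force: [-1.1, -0.0, 12.0]
gripper_width: 48.0
grasp_force: 61.6
```

The strip is flat on the cork. I'll ease the pressure, check and release.

Call:
servo_tool:
  rows:
    - [[0,0,-0.002,0,0.04],[0,0,-0.002,0,0.048],[0,0,-0.002,0,0.052],[0,0,-0.002,0,0.06],[0,0,-0.002,0,0.085],[0,0,-0.002,0,0.085],[0,0,-0.002,0,0.085],[0,0,-0.002,0,0.085],[0,0,-0.02,0,0.085],[0,0,-0.05,0,0.085],[0,0,-0.09,0,0.085],[0,0,-0.13,0,0.085],[0.04,0.0,-0.15,0,0.085],[0.08,0.04,-0.15,0,0.085],[0.12,0.08,-0.15,0,0.085],[0.16,0.12,-0.15,0,0.085],[0.16,0.16,-0.15,0,0.085],[0.16,0.2,-0.15,0,0.085],[0.16,0.2,-0.15,0,0.085]]

```text
t: 12.68
eef_pos: [420.7, 394.9, 169.2]
orientation: [-0.113, 0.994, 0.001, 0.0]
force: [0.8, 0.7, 0.3]
gripper_width: 84.7
grasp_force: 0.0
```

Run:
```python
from h import *
i=bot.snapshot("top");a=i[140:250,180:460,::-1];b=bot.snapshot("side")[180:300,160:400,::-1]
f=lambda i,k:cv2.resize(np.ascontiguousarray(i),(784,int(i.shape[0]*784/i.shape[1])),interpolation=cv2.INTER_CUBIC)
v=np.vstack([f(a,1),f(b,1)]);cv2.imwrite("pics/c7.png",v[:,:] if v.shape[0]<=600 else cv2.resize(v,None,fx=.83,fy=.83))
im=i.astype(int);m=((im[:,:,2]>70)&(im[:,:,0]<50)&(im[:,:,1]<75)).astype(np.uint8);m[:140]=0;m[250:]=0;m[:,:190]=0;m[:,300:]=0
r=cv2.minAreaRect(cv2.findNonZero(m));print(r,at("top",*r[0],39).round(1))
w=np.array([at("top",*p,39)[:2] for p in cv2.boxPoints(r)]);print(w.round(1).tolist())
mm=cv2.findNonZero(m)[:,0];q=np.array([at("top",*p,39)[:2] for p in mm.astype(float)]);c=q.mean(0);_,V=np.linalg.eigh(np.cov((q-c).T));print(c,np.arctan(V[1,1]/V[0,1]))
```

```text
((230.49998474121094, 191.5), (63.5416259765625, 21.96500587463379), 78.69007110595703) [573.7 223.6  39. ]
[[641.9, 265.1], [652.7, 215.0], [506.1, 182.6], [495.6, 232.2]]
[573.58410072 223.69266245] 0.2208964422663323
```

View pics/c7.png

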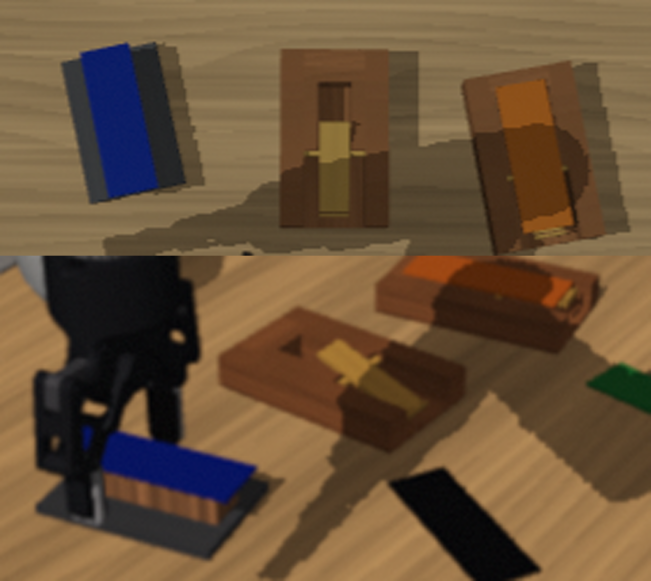

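The final view shows the blue strip flat and lengthwise on the cork. It is within about 3 mm of centre, its yaw is 0.221 against the stand's 0.225, and amber is undisturbed.

```bash
python3 -c "
from plant import bot
print(bot.hand_in())"
```

```text
the job is handed in; nothing more can be done
None
```

I tipped the blue strip fully up, took it by the raised end and laid it flat and lengthwise on the cork, about 3 mm off centre by the camera. The amber strip was left as it lay, and I handed the job in at about 13 s of the 48 s limit.

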